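# Call the bench mate and point out the glue and the pattern

### The job

Press the green call button down and let it go to call your bench mate, then show which glue goes with which pattern: with the gripper pointing down, hold the fingertips a couple of centimetres above the nozzle of the dark red glue bottle for about two seconds, then do the same above the brass eyelet of the orange pattern plate and finish still pointing there. Point at no other bottle's nozzle and not at the grey plate's eyelet; touch none of the bottles, plates or shears and leave them where they are.

Things in the scene. Friction and masses are not known exactly. Their poses are not given: they have to be found in the camera images.
- red_glue: Dark red squeeze bottle with a white cap and a thin white nozzle standing straight up; body 60 mm across, 180 mm tall to the nozzle tip. Origin at the centre of its foot, z up. Loose, about 0.3 kg.
- red_glue_tip (a point): Tip of the dark red bottle's nozzle, on the bottle's axis, 180 mm above the bench.
- amber_glue: Amber yellow squeeze bottle with a white cap and a thin white nozzle standing straight up; body 60 mm across, 180 mm tall to the nozzle tip. Otherwise the same as the dark red one.
- amber_glue_tip (a point): Tip of the amber bottle's nozzle.
- white_glue: Off-white squeeze bottle with a white cap and a thin white nozzle standing straight up; body 60 mm across, 180 mm tall to the nozzle tip. Otherwise the same as the dark red one.
- white_glue_tip (a point): Tip of the off-white bottle's nozzle.
- orange_pattern: Orange plastic pattern plate lying flat, 90 x 150 x 5 mm (x, y, z), with a round brass eyelet 20 mm across on its top, 45 mm from the centre towards one end (along the plate's own +y). Origin at the centre of its underside. Loose, 0.15 kg.
- orange_pattern_eyelet (a point): Centre of the orange plate's brass eyelet, on the plate's upper face, 5 mm above the bench.
- grey_pattern: Dark grey plastic pattern plate lying flat, 90 x 150 x 5 mm (x, y, z), with a round brass eyelet 20 mm across on its top, 45 mm from the centre towards one end (along the plate's own +y). Same shape as the orange one. Loose.
- grey_pattern_eyelet (a point): Centre of the dark grey plate's brass eyelet.
- shears: Steel shears with brass finger loops lying flat on the bench, about 250 mm long, 100 mm wide and 11 mm high; origin at the pivot, on the bench; blades towards its +x. Loose.
- bell_top (a point): Centre of the top of the green call button, which moves with the button. The cap is 36 mm across; its top stands 22 mm above the bench when released, 16 mm when fully down; black round housing 52 mm across and 12 mm high, fixed to the bench.
- bell (a joint): Travel of the call button: 0 released, 0.006 m fully down (straight down, spring return, about 4 N fully down).
There are look-alikes about, which are no part of the job. What is shaped like the orange_pattern but pink is not meant. There is more than one size of the white_glue; the job needs the smaller.

How it is judged (in metres and radians):
On the way, in this order (a step that is already met when the one before it is completed fails the run):
1. the green call button is pressed (at least 4 of its 6 mm) (value of joint bell above 0.004 m), for 0.05 s.
2. the tool, pointing down, hovers over the red bottle's nozzle for 1.5 s: TCP within 20 mm sideways and 15 to 65 mm above the tip, button released (horizontal distance between the grasp point and red_glue_tip below 0.02 m and z of the grasp point in the frame of red_glue_tip between 0.015 and 0.065 m and angle between the grasp point's own z axis and vertical above 2.5 rad and value of joint bell below 0.0015 m), for 1.5 s.
3. the tool, pointing down, hovers over the orange plate's eyelet for 1.5 s: TCP within 20 mm sideways and 15 to 65 mm above it (horizontal distance between the grasp point and orange_pattern_eyelet below 0.02 m and z of the grasp point in the frame of orange_pattern_eyelet between 0.015 and 0.065 m and angle between the grasp point's own z axis and vertical above 2.5 rad), for 1.5 s.
At the end, for the whole second after the job is handed in: The tool still points down (within about 37 degrees) at the orange plate's eyelet, its TCP within 20 mm sideways and 15 to 65 mm above it; the button is released; bottles, plates and shears are at rest within 8 mm of where they began (all of step 3 and value of joint bell below 0.0015 m and distance of each of red_glue, amber_glue, white_glue, orange_pattern, grey_pattern, shears from where it was at the start of the episode below 0.008 m and linear speed of each of red_glue, amber_glue, white_glue, orange_pattern, grey_pattern, shears below 0.01 m/s); the robot touches nothing.
It fails at once if the robot touches a bottle, a plate or the shears (contact force between any of the arm, the fingers and red_glue above 0.3 N or contact force between any of the arm, the fingers and amber_glue above 0.3 N or contact force between any of the arm, the fingers and white_glue above 0.3 N or contact force between any of the arm, the fingers and orange_pattern above 0.3 N or contact force between any of the arm, the fingers and grey_pattern above 0.3 N or contact force between any of the arm, the fingers and shears above 0.3 N).
It fails at once if a bottle, plate or the shears is moved or lifted by more than 8 mm (distance of any of red_glue, amber_glue, white_glue, orange_pattern, grey_pattern, shears from where it was at the start of the episode above 0.008 m).
It fails at once if the tool points at a wrong bottle's nozzle or at the grey plate's eyelet (TCP within 20 mm sideways and less than 65 mm above it) ((horizontal distance between the grasp point and amber_glue_tip below 0.02 m and z of the grasp point in the frame of amber_glue_tip between 0.015 and 0.065 m and angle between the grasp point's own z axis and vertical above 2.5 rad) or (horizontal distance between the grasp point and white_glue_tip below 0.02 m and z of the grasp point in the frame of white_glue_tip between 0.015 and 0.065 m and angle between the grasp point's own z axis and vertical above 2.5 rad) or (horizontal distance between the grasp point and grey_pattern_eyelet below 0.02 m and z of the grasp point in the frame of grey_pattern_eyelet between 0.015 and 0.065 m and angle between the grasp point's own z axis and vertical above 2.5 rad)).
It also fails if it takes over 53 s, if anything falls off the work surface, if the arm or the gripper's body presses on something with over 40 N, if the wrist force passes 120 N, or if a joint passes its speed limit or range.

### The arm

A 6-joint arm with a two-finger parallel gripper is mounted at the origin on the work surface. World frame = base frame: x ahead of the robot, y to its left, z up, the work surface at z = 0. Lengths are in mm, angles in rad, forces in N, time in s.
With the tool pointing down it reaches from about 400 to 925 mm from the base axis. Payload 12.5 kg.
Tool frame: the origin (TCP) lies between the finger pads, 19 mm behind the fingertips; this is the grasp point; z points along the fingers, y is the line along which they close (so a half turn about z gives the same grasp; the last joint's range is limited). The gripper opens to 95 mm and grips with 3 to 60 N. Pads are 20 mm wide; open, the fingers measure 119 mm over their backs; the gripper's body (75 mm by 180 mm) begins 59 mm behind the grasp point.
Start: joints at [-1.441, 0.491, 1.559, -0, 1.092, -0.106], TCP at [146.035, -607.716, 233.461] pointing down, gripper open.
Joint ranges: [-3.1, 3.1], [-0.84, 2.19], [0.05, 2.79], [-1.13, 4.28], [0.06, 2.93], [-2.69, 2.69]. Speed limits (rad/s): [2.22, 2.22, 2.79, 3.14, 3.14, 3.14].

### API

Orientations are given as [roll, pitch, yaw] about the fixed x, y, z axes, in that order (R = Rz(yaw) Ry(pitch) Rx(roll)).
In Python, from cell import env, eyes gives the robot as it stands.
- The arm moves only by the shell command python3 -m inch 'ROWS'. ROWS is JSON, a list of rows, each a list of 3 entries, a list of its own where there are three numbers: the shift along the tool's x, y, z in units of 60 mm (1.0 is 60 mm), then the turn about the tool's z in units of 5 degrees (1.0 is 5 degrees), then the closure, from -1 (fully open) to 1 (shut). In form: [[[tx, ty, tz], turn, claw], ...]. A call has exactly 10 rows; each row shifts and turns the commanded pose from where the row before left it, along the tool's axes as they then stand; what a row does not reach is not made up. A row lasts 1/8 s, in which the tool goes at most 62.5 mm and 10.7 degrees, less where a joint would pass 70% of its speed; a pose out of reach is approached as far as the arm can. A call is refused whole if a number of a shift passes 1 or a number of a turn 1, either way. A call with a gripper value outside its range is refused whole. The fingers move at their own pace and stop on an object; the grip force is fixed at half the most. Time passes only in rows, so rows that do not move let the fingers close, or fill a call up. It gives the time, the measured TCP pose, the force, the opening and the grip force at its end, in the units of the state.
- env.state(): the state, without advancing time (a new reading comes with each control period).
- eyes.read_camera(name): name is "scene" or "top" or "wrist"; returns a dict with "pixels" (420x560x3 uint8, red, green, blue), "fx", "fy", "cx", "cy" (pixels), "extrinsics" (4x4, takes a point from world to camera coordinates). Camera axes: x right, y down, z forward; pixel columns grow to the right and rows downward; lengths in mm; the calibration is good to about 2 mm. A picture is of the moment at which its call begins. There is no depth.
- env.job_done(): hands the job in; it is judged then, once.
Trained networks look in a picture, given as the dict that the camera call returned (one of the last four; its "shot" number tells which), for a name from the list of things; names that differ only in an ending like _2 or _b are one class to them, and where a whole thing is asked for, a point or a joint stands for the part that bears it (a point fixed in the world has none). Each returns a list of dicts, best first, with "score" (0 to 1); they miss things now and then, are a little off and sometimes report something else, mostly with a low value. They report only what shows in the picture. A call takes as long as a camera call. They do not tell look-alikes from the thing itself.
- eyes.boxes_of(name, picture): "centre" ([row, column] in pixels, amid what is visible of it).
- eyes.cut_out(name, picture): "mask" (420x560 bool, what is visible of it) and "centre" ([row, column] in pixels, amid what is visible of it).
- eyes.spot_point(name, picture): "centre" ([row, column] in pixels: a listed point, or the origin of a listed thing).
The state is a dict: "t": time; "joints": joint angles; "qvel": joint speeds; "tau": joint torques, N m; "eef_pos": TCP position; "tcp_rot": TCP orientation; "ft_force": force on the tool from outside, world axes, zero at the start; "moment": the same for the moment, N m; "opening": opening from 0.0 (shut) to 1.0 (fully open); "grip_force": force on a finger pad.
Only numpy, scipy, OpenCV 4.12 (cv2) and the standard library are available. Lean on these libraries where they do the work, as an engineer would, in place of code of your own. Each camera call takes 0.05 s, during which the arm holds its last target. There are 200 camera calls.

## Working session

There is one attempt and no reset: what is moved stays moved. The work goes in short steps, Python scripts to look and compute and a shell command to move; the robot and the scene stay as the last step left them, time stands still between calls to the robot, and variables do not carry over. Pictures are saved under pics/ and viewed, at most 10 in all, crops included, and the job is handed in when it is done.

```bash
mkdir -p pics; cat > h.py <<'E'
import numpy as np, cv2
from cell import env, eyes
def snap(n,f):
    p=eyes.read_camera(n); cv2.imwrite('pics/'+f,cv2.cvtColor(p['pixels'],cv2.COLOR_RGB2BGR)); return p
def ray(p,c,z):
    E=np.array(p['extrinsics']);R,t=E[:3,:3],E[:3,3]
    o=-R.T@t; d=R.T@np.array([(c[1]-p['cx'])/p['fx'],(c[0]-p['cy'])/p['fy'],1])
    return (o+d*(z-o[2])/d[2])
E
python3 - <<'E'
from h import *
s=env.state();print(s['t'],s['eef_pos'],s['tcp_rot'])
Z=dict(red_glue_tip=180,amber_glue_tip=180,white_glue_tip=180,orange_pattern_eyelet=5,grey_pattern_eyelet=5,bell_top=22,shears=5,orange_pattern=2,red_glue=0)
for n in('top','scene'):
    p=snap(n,n+'0.png')
    for k,z in Z.items():
        print(n,k,[(round(r['score'],2),np.round(r['centre']).tolist(),np.round(ray(p,r['centre'],z)[:2]).tolist()) for r in eyes.spot_point(k,p)[:4]])
E
```

```text
0.0 [ 146.00166543 -607.47760424  232.85775564] [-3.14048678e+00 -9.03950661e-05  2.35806083e-01]
top red_glue_tip [(0.8, [113.0, 130.0], [642.0, 221.0]), (0.19, [112.0, 250.0], [645.0, -11.0])]
top amber_glue_tip []
top white_glue_tip [(0.93, [103.0, 343.0], [662.0, -189.0]), (0.87, [79.0, 412.0], [711.0, -322.0])]
top orange_pattern_eyelet [(0.85, [203.0, 332.0], [486.0, -186.0]), (0.58, [314.0, 350.0], [238.0, -227.0])]
top grey_pattern_eyelet [(0.81, [215.0, 149.0], [456.0, 227.0])]
top bell_top [(0.62, [206.0, 241.0], [477.0, 18.0])]
top shears [(0.8, [193.0, 428.0], [509.0, -404.0])]
top orange_pattern [(0.96, [300.0, 367.0], [269.0, -265.0]), (0.83, [211.0, 346.0], [468.0, -218.0])]
top red_glue [(0.86, [138.0, 155.0], [633.0, 220.0])]
scene red_glue_tip [(0.6, [272.0, 436.0], [645.0, 222.0])]
scene amber_glue_tip [(0.93, [245.0, 300.0], [634.0, -14.0]), (0.71, [258.0, 394.0], [630.0, 152.0]), (0.63, [235.0, 242.0], [632.0, -122.0])]
scene white_glue_tip [(0.6, [243.0, 203.0], [666.0, -187.0]), (0.57, [204.0, 132.0], [597.0, -357.0])]
scene orange_pattern_eyelet [(0.81, [234.0, 240.0], [475.0, -181.0]), (0.71, [170.0, 247.0], [234.0, -228.0])]
scene grey_pattern_eyelet [(0.79, [259.0, 413.0], [467.0, 225.0])]
scene bell_top [(0.44, [242.0, 319.0], [477.0, 8.0])]
scene shears [(0.92, [232.0, 144.0], [517.0, -407.0])]
scene orange_pattern [(0.97, [180.0, 234.0], [280.0, -255.0]), (0.6, [233.0, 227.0], [476.0, -214.0])]
scene red_glue [(0.88, [326.0, 411.0], [641.0, 218.0]), (0.28, [269.0, 432.0], [484.0, 267.0])]
```

View pics/top0.png

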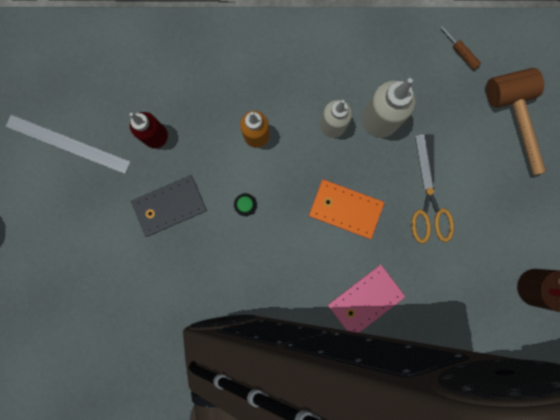

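View pics/scene0.png

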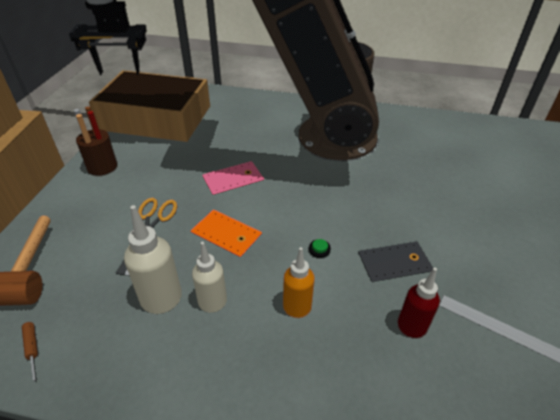

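The top view shows the red bottle (138,155 row,col), amber (128,255), small white (118,336) and large white (105,390). The orange plate's eyelet is near (202,328), the pink plate's near (313,351), and the button at (204,245). There is only one dark red bottle. Of the two plate candidates, (202,328) is orange and (313,351) is the pink look-alike, so I want (202,328). I'll confirm in a crop and refine the points by colour.

```bash
python3 - <<'E'
from h import *
tiles=[]
for n,w in(('top',[(95,110),(170,225),(175,300)]),('scene',[(255,400),(220,295),(205,215)])):
    p=eyes.read_camera(n); im=p['pixels']; h=cv2.cvtColor(im,cv2.COLOR_RGB2HSV)
    g=cv2.inRange(h,(45,100,50),(80,255,255)); ys,xs=np.nonzero(g); print(n,'bell',len(ys),ys.mean(),xs.mean(),ray(p,(ys.mean(),xs.mean()),20))
    o=cv2.inRange(h,(5,200,150),(14,255,255)); N,l,st,c=cv2.connectedComponentsWithStats(o); i=1+st[1:,4].argmax()
    print('orange',st[i],c[i])
    box=cv2.boxPoints(cv2.minAreaRect(np.argwhere(l==i)[:,::-1].astype(np.float32))); print([np.round(ray(p,b[::-1],5)[:2]).tolist() for b in box])
    tiles.append(np.hstack([cv2.resize(im[r:r+50,k:k+50] if j!=5 else im[r:r+50,k:k+50],(260,260),interpolation=cv2.INTER_CUBIC) for j,(r,k) in enumerate(w)]))
cv2.imwrite('pics/crop.png',np.vstack(tiles)[:,:,::-1])
E
```

```text
top bell 223 203.7354260089686 244.27354260089686 [481.41300452  10.29532929  20.        ]
orange [ 317  182   65   55 1594] [353.54579674 208.304266  ]
[[459.0, -138.0], [537.0, -167.0], [487.0, -301.0], [410.0, -271.0]]
scene bell 180 245.24444444444444 319.65555555555557 [483.98242763  11.4104461   20.        ]
orange [ 192  211   69   45 1566] [225.85887612 232.2394636 ]
[[491.0, -298.0], [394.0, -298.0], [459.0, -135.0], [546.0, -145.0]]
```

View pics/crop.png

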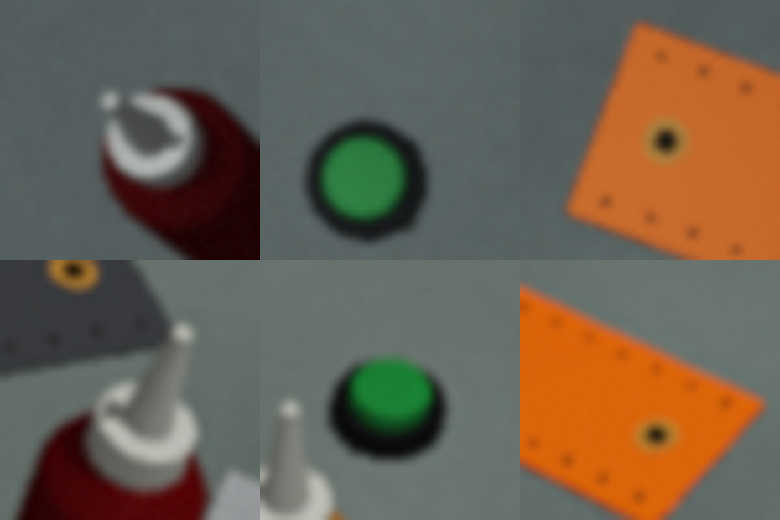

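The crop confirms the dark red bottle's nozzle tip at top (114,131) and scene (269,435). The brass eyelet on the orange plate is at top (202,328) and scene (239,241). The green button is also clear.

```bash
python3 - <<'E'
from h import *
T=eyes.read_camera('top');S=eyes.read_camera('scene')
for n,z,a,b in(('tip',180,(114,130.8),(268.6,434.8)),('eye',5,(201.9,327.9),(238.5,241)),('bell',22,(203.8,244.4),(243.5,320))):
    print(n,ray(T,a,z),ray(S,b,z))
for n,p in(('amber_glue',T),('white_glue',T),('grey_pattern_eyelet',T)): print(n,[ray(p,r['centre'],5 if 'grey' in n else 0).round() for r in eyes.spot_point(n,p)])
s=env.state();from scipy.spatial.transform import Rotation as R
print(R.from_euler('xyz',s['tcp_rot']).as_matrix().round(3))
E
```

```text
tip [639.20974081 219.14888417 180.        ] [638.97225168 219.85977971 180.        ]
eye [ 488.11555643 -177.6529117     5.        ] [ 488.58287743 -175.0473389     5.        ]
bell [481.08476241   9.85551116  22.        ] [480.30728414  11.55765045  22.        ]
amber_glue [array([640.,  -8.,   0.])]
white_glue [array([ 675., -300.,    0.]), array([ 669., -192.,    0.]), array([ 463., -215.,    0.])]
grey_pattern_eyelet [array([463., 227.,   5.]), array([694.,  -0.,   5.])]
[[ 0.972  0.234  0.   ]
 [ 0.234 -0.972 -0.   ]
 [ 0.     0.    -1.   ]]
```

```bash
cat > d.py <<'E'
import sys; from h import *; from scipy.spatial.transform import Rotation as R
s=env.state(); print(s['t'],s['eef_pos'].round(1) if hasattr(s['eef_pos'],'round') else s['eef_pos'],'units',(R.from_euler('xyz',s['tcp_rot']).inv().apply(np.array(eval(sys.argv[1]))-s['eef_pos'])/60).round(3))
E
python3 -m inch '[[[0.54,-0.31,-0.03],0,1],[[0.54,-0.31,-0.03],0,1],[[0.54,-0.31,-0.03],0,1],[[0.54,-0.31,-0.03],0,1],[[0.54,-0.31,-0.03],0,1],[[0.54,-0.31,-0.03],0,1],[[0.54,-0.31,-0.03],0,1],[[0.54,-0.31,-0.03],0,1],[[0.54,-0.31,-0.03],0,1],[[0.54,-0.31,-0.03],0,1]]'
python3 d.py '[481,10.5,120]'
```

```text
t: 2.6
eef_pos: [418.4, -350.3, 251.6]
tcp_rot: [3.141, -0.0, 0.236]
ft_force: [0.6, -0.4, -0.1]
opening: 0.03
grip_force: 0.0
2.6 [ 418.4 -350.3  251.6] units [ 2.418 -5.604  2.192]
```

```bash
python3 -m inch '[[[0.24,-0.56,0.22],0,1],[[0.24,-0.56,0.22],0,1],[[0.24,-0.56,0.22],0,1],[[0.24,-0.56,0.22],0,1],[[0.24,-0.56,0.22],0,1],[[0.24,-0.56,0.22],0,1],[[0.24,-0.56,0.22],0,1],[[0.24,-0.56,0.22],0,1],[[0.24,-0.56,0.22],0,1],[[0.24,-0.56,0.22],0,1]]'
python3 d.py '[481,10.5,46]'
```

```text
t: 3.85
eef_pos: [479.4, 10.3, 119.1]
tcp_rot: [3.141, -0.001, 0.236]
ft_force: [-0.3, -0.1, 1.1]
opening: 0.005
grip_force: 0.0
3.85 [479.4  10.3 119.1] units [0.025 0.003 1.219]
```

```bash
python3 -m inch '[[[0.02,0,0.2],0,1],[[0,0,0.2],0,1],[[0,0,0.2],0,1],[[0,0,0.2],0,1],[[0,0,0.2],0,1],[[0,0,0.2],0,1],[[0,0,0],0,1],[[0,0,0],0,1],[[0,0,0],0,1],[[0,0,0],0,1]]'
python3 d.py '[481,10.5,35.5]'
```

```text
t: 5.1
eef_pos: [480.4, 9.5, 47.7]
tcp_rot: [3.141, -0.001, 0.236]
ft_force: [0.7, 0.4, -0.4]
opening: 0.005
grip_force: 0.0
5.1 [480.4   9.5  47.7] units [ 0.013 -0.015  0.204]
```

```bash
python3 -m inch '[[[0,0,0.05],0,1],[[0,0,0.05],0,1],[[0,0,0.05],0,1],[[0,0,0.05],0,1],[[0,0,0],0,1],[[0,0,0],0,1],[[0,0,0],0,1],[[0,0,0],0,1],[[0,0,0],0,1],[[0,0,0],0,1]]'
```

```text
t: 6.35
eef_pos: [480.3, 9.4, 35.4]
tcp_rot: [3.141, -0.0, 0.236]
ft_force: [-0.4, 0.4, 4.1]
opening: 0.003
grip_force: 1.8
```

```bash
python3 -m inch '[[[0,0,0.02],0,1],[[0,0,0],0,1],[[0,0,0],0,1],[[0,0,0],0,1],[[0,0,0],0,1],[[0,0,0],0,1],[[0,0,0],0,1],[[0,0,0],0,1],[[0,0,0],0,1],[[0,0,0],0,1]]'; python3 d.py '[481,10.5,230]'
```

```text
t: 7.6
eef_pos: [480.3, 9.4, 34.8]
tcp_rot: [3.141, -0.001, 0.236]
ft_force: [-3.1, 0.7, 16.1]
opening: 0.003
grip_force: 8.0
7.6 [480.3   9.4  34.8] units [ 0.017 -0.014 -3.253]
```

The force rose to 16 N, so the button is bottomed out and fully pressed. Going straight up.

```bash
python3 -m inch '[[[0,0,-0.1],0,1],[[0,0,-0.3],0,1],[[0,0,-0.45],0,1],[[0,0,-0.45],0,1],[[0,0,-0.45],0,1],[[0,0,-0.45],0,1],[[0,0,-0.45],0,1],[[0,0,-0.45],0,1],[[0,0,-0.3],0,1],[[0,0,0],0,1]]'; python3 d.py '[639,219.5,235]'
```

```text
t: 8.85
eef_pos: [480.6, 9.4, 238.9]
tcp_rot: [3.141, -0.002, 0.236]
ft_force: [-0.1, 0.1, -0.7]
opening: 0.004
grip_force: 0.0
8.85 [480.6   9.4 238.9] units [ 3.385 -2.788  0.069]
```

```bash
python3 -m inch '[[[0.38,-0.31,0],0,1],[[0.38,-0.31,0],0,1],[[0.38,-0.31,0],0,1],[[0.38,-0.31,0],0,1],[[0.38,-0.31,0],0,1],[[0.38,-0.31,0],0,1],[[0.38,-0.31,0],0,1],[[0.38,-0.31,0],0,1],[[0.34,-0.31,0],0,1],[[0,0,0],0,1]]'; python3 d.py '[639,219.5,220]'
```

```text
t: 10.1
eef_pos: [638.5, 220.7, 236.0]
tcp_rot: [3.142, 0.002, 0.237]
ft_force: [-0.7, -0.4, 0.8]
opening: 0.008
grip_force: 0.0
10.1 [638.5 220.7 236. ] units [0.005 0.021 0.267]
```

Descending gently and checking with the cameras while hovering.

```bash
python3 -m inch '[[[0,0.01,0.05],0,1],[[0,0.01,0.05],0,1],[[0,0,0.05],0,1],[[0,0,0.05],0,1],[[0,0,0.05],0,1],[[0,0,0],0,1],[[0,0,0],0,1],[[0,0,0],0,1],[[0,0,0],0,1],[[0,0,0],0,1]]'; python3 - <<'E'
from h import *
p=eyes.read_camera('scene')['pixels'];q=eyes.read_camera('top')['pixels']
f=lambda a:cv2.resize(a,(400,400),interpolation=cv2.INTER_CUBIC)
cv2.imwrite('pics/hov.png',np.hstack([f(p[220:340,370:490]),f(q[60:180,80:200])])[:,:,::-1])
E
```

```text
t: 11.35
eef_pos: [638.7, 218.5, 223.3]
tcp_rot: [3.142, -0.0, 0.236]
ft_force: [-0.4, -0.0, -0.4]
opening: 0.008
grip_force: 0.0
```

View pics/hov.png

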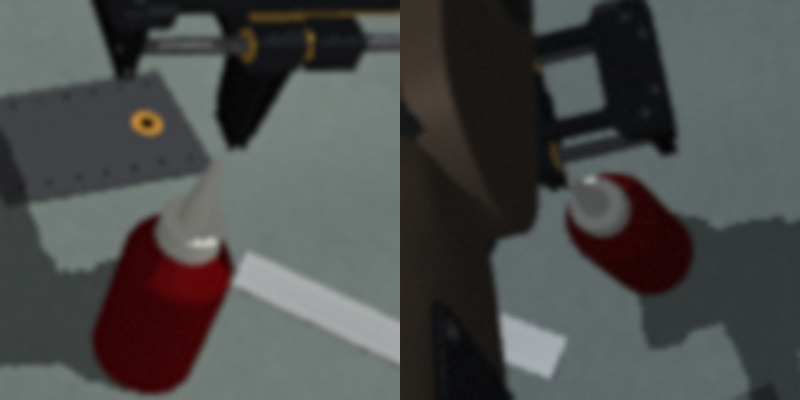

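```bash
python3 -m inch '[[[0,0,0],0,1],[[0,0,0],0,1],[[0,0,0],0,1],[[0,0,0],0,1],[[0,0,0],0,1],[[0,0,0],0,1],[[0,0,0],0,1],[[0,0,0],0,1],[[0,0,0],0,1],[[0,0,0],0,1]]'; python3 d.py '[639,219.5,250]'
```

```text
t: 12.7
eef_pos: [638.7, 218.4, 223.2]
tcp_rot: [3.141, 0.0, 0.236]
ft_force: [-0.3, -1.1, 0.4]
opening: 0.005
grip_force: 0.0
12.7 [638.7 218.4 223.2] units [ 0.01  -0.016 -0.447]
```

The closed fingertips sit directly above the red nozzle tip in both views, with a small gap. I'll hold a bit longer, then rise.

```bash
python3 -m inch '[[[0,0,0],0,1],[[0,0,0],0,1],[[0,0,0],0,1],[[0,0,0],0,1],[[0,0,-0.1],0,1],[[0,0,-0.2],0,1],[[0,0,-0.2],0,1],[[0,0,-0.2],0,1],[[0,0,-0.2],0,1],[[0,0,0],0,1]]'; python3 d.py '[488,10,270]'; python3 d.py '[488,-176.5,150]'
```

```text
t: 13.95
eef_pos: [638.9, 218.5, 278.5]
tcp_rot: [3.141, -0.002, 0.236]
ft_force: [-0.0, -0.4, 0.0]
opening: 0.006
grip_force: 0.0
13.95 [638.9 218.5 278.5] units [-3.259  2.791  0.135]
13.95 [638.9 218.5 278.5] units [-3.989  5.813  2.134]
```

```bash
python3 -m inch '[[[-0.35,0.31,0],0,1],[[-0.35,0.31,0],0,1],[[-0.35,0.31,0],0,1],[[-0.35,0.31,0],0,1],[[-0.35,0.31,0],0,1],[[-0.35,0.31,0],0,1],[[-0.35,0.31,0],0,1],[[-0.35,0.31,0],0,1],[[-0.35,0.31,0],0,1],[[-0.1,0,0],0,1]]'; python3 d.py '[488,-176.5,120]'
```

```text
t: 15.2
eef_pos: [487.5, 9.3, 277.1]
tcp_rot: [-3.142, 0.0, 0.234]
ft_force: [0.5, 0.4, 0.5]
opening: 0.005
grip_force: 0.0
15.2 [487.5   9.3 277.1] units [-0.709  3.014  2.619]
```

```bash
python3 -m inch '[[[-0.08,0.33,0.29],0,1],[[-0.08,0.33,0.29],0,1],[[-0.08,0.33,0.29],0,1],[[-0.08,0.33,0.29],0,1],[[-0.08,0.33,0.29],0,1],[[-0.08,0.33,0.29],0,1],[[-0.08,0.33,0.29],0,1],[[-0.08,0.33,0.29],0,1],[[-0.07,0.37,0.29],0,1],[[0,0,0],0,1]]'; python3 d.py '[488,-176.5,48]'
```

```text
t: 16.45
eef_pos: [488.7, -176.2, 119.2]
tcp_rot: [-3.14, 0.002, 0.234]
ft_force: [0.2, -0.1, 0.8]
opening: 0.007
grip_force: 0.0
16.45 [ 488.7 -176.2  119.2] units [-0.011  0.003  1.187]
```

```bash
python3 -m inch '[[[0,0,0.2],0,1],[[0,0,0.2],0,1],[[0,0,0.2],0,1],[[0,0,0.2],0,1],[[0,0,0.2],0,1],[[0,0,0.1],0,1],[[0,0,0.08],0,1],[[0,0,0],0,1],[[0,0,0],0,1],[[0,0,0],0,1]]'; python3 -m inch '[[[0,0,0],0,1],[[0,0,0],0,1],[[0,0,0],0,1],[[0,0,0],0,1],[[0,0,0],0,1],[[0,0,0],0,1],[[0,0,0],0,1],[[0,0,0],0,1],[[0,0,0],0,1],[[0,0,0],0,1]]'; python3 - <<'E'
from h import *
p=eyes.read_camera('scene')['pixels'];q=eyes.read_camera('wrist')['pixels']
cv2.imwrite('pics/end.png',np.hstack([cv2.resize(p[170:290,180:300],(400,400)),cv2.resize(q,(400,400))])[:,:,::-1])
E
```

```text
t: 17.7
eef_pos: [489.1, -175.5, 50.1]
tcp_rot: [3.141, -0.0, 0.236]
ft_force: [1.1, 0.7, -0.4]
opening: 0.004
grip_force: 0.0
t: 18.95
eef_pos: [488.9, -175.5, 49.8]
tcp_rot: [3.142, 0.0, 0.236]
ft_force: [0.0, -0.0, 0.2]
opening: 0.005
grip_force: 0.0
```

View pics/end.png

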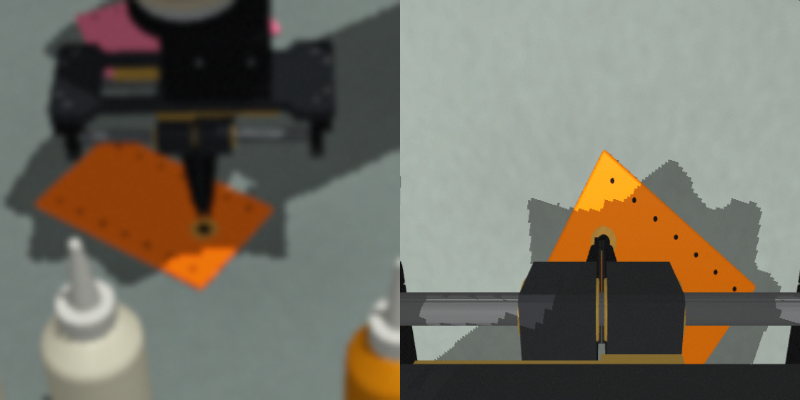

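```bash
python3 -m inch '[[[0,0,0],0,1],[[0,0,0],0,1],[[0,0,0],0,1],[[0,0,0],0,1],[[0,0,0],0,1],[[0,0,0],0,1],[[0,0,0],0,1],[[0,0,0],0,1],[[0,0,0],0,1],[[0,0,0],0,1]]'
```

```text
t: 20.3
eef_pos: [488.9, -175.5, 49.8]
tcp_rot: [3.142, 0.0, 0.236]
ft_force: [0.1, 0.7, 0.1]
opening: 0.003
grip_force: 0.0
```

Both views show the closed fingertips above the orange plate's eyelet with nothing touched, so I'm handing it in.

```bash
python3 -c "from cell import env; print(env.job_done())"
```

```text
the job is handed in; nothing more can be done
None
```

I pressed the green button fully and released it, hovered over the dark red nozzle for about 3 s, and handed the job in at about 20 s with the gripper still pointing down at the orange plate's eyelet; I saw no sign of contact, and no verdict came back.

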